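# Select the slowest speed of the disc sander

### The arm

A 7-joint arm with a two-finger parallel gripper is mounted at the origin on the work surface. World frame = base frame: x ahead of the robot, y to its left, z up, the work surface at z = 0. Lengths are in m, angles in rad, forces in N, time in s.
With the tool pointing down it reaches from about 0.4 to 0.85 m from the base axis. Payload 4.4 kg.
Tool frame: the origin (TCP) lies on the centre line of the jaws, within the pads' length; the fingertips stand 11 mm ahead of it and the grasp point (between the pads) lies 8 mm behind it (robot.finger_overhang is the distance from the TCP to the fingertips, in m); z points along the fingers, y is the line along which they close (so a half turn about z gives the same grasp; the last joint's range is limited). The gripper opens to 94 mm and grips with 3 to 60 N. Pads are 16 mm wide; open, the fingers measure 119 mm over their backs; the gripper's body (75 mm by 177 mm) begins 78 mm behind the grasp point.
Start: joints at [-1.167, 0.628, 0.038, 1.517, -0.027, 0.996, -0.02], TCP at [0.294, 0.58, 0.216] pointing down, gripper open.
Joint ranges: [-3.06, 3.06], [-0.37, 2.12], [-1.25, 1.32], [0.18, 2.47], [-1.1, 4.24], [0.23, 1.98], [-2.94, 2.94]. Speed limits (rad/s): [2.57, 2.57, 3.14, 3.14, 3.14, 3.14, 3.14].

### API

Orientations are given as a 3x3 rotation matrix whose columns are the frame's x, y, z axes.
In Python, from station import robot, vision, job, spotter gives the robot as it stands. The module is installed in compiled form; this text tells all that it offers.
- The arm moves only by the shell command python3 -m crank 'ROWS' [FORCE]. ROWS is JSON, a list of rows, each a list of 7 numbers: the shift along the tool's x, y, z in mm, then the turn, a rotation vector about the tool's x, y, z in rad, then the opening, from 0 (shut) to 1 (fully open). In form: [[tx, ty, tz, wx, wy, wz, gripper], ...]. A call has 1 to 10 rows; each row shifts and turns the commanded pose from where the row before left it, along the tool's axes as they then stand; what a row does not reach is not made up. A row lasts 1/10 s, in which the tool goes at most 50 mm and 8.59 degrees, less where a joint would pass 70% of its speed; a pose out of reach is approached as far as the arm can. A call with a gripper value outside its range is refused whole. The fingers move at their own pace and stop on an object; FORCE is the grip in N (left out, the last holds). Time passes only in rows, so rows that do not move let the fingers close. It gives the time, the measured TCP pose, the force, the opening and the grip force at its end, in the units of the state.
- robot.get_obs(): the state, without advancing time (a new reading comes with each control period).
- vision.read_camera(name): name is "scene" or "top"; returns a dict with "img" (420x560x3 uint8, red, green, blue), "mtx" (3x3 intrinsics, pixels), "position" and "orientation" of the camera in the world. Camera axes: x right, y down, z forward; pixel columns grow to the right and rows downward; lengths in m; the calibration is good to about 2 mm. A picture is of the moment at which its call begins. There is no depth.
- job.close_job(): hands the job in; it is judged then, once.
Trained networks look in a picture, given as the dict that the camera call returned (one of the last four; its "shot" number tells which), for a name from the list of things; names that differ only in an ending like _2 or _b are one class to them, and where a whole thing is asked for, a point or a joint stands for the part that bears it (a point fixed in the world has none). Each returns a list of dicts, best first, with "p" (0 to 1); they miss things now and then, are a little off and sometimes report something else, mostly with a low value. They report only what shows in the picture. A call takes as long as a camera call.
- spotter.search_frame(picture, target): "pixel" ([column, row] in pixels, amid what is visible of it).
- spotter.outline_of(picture, target): "pixels" (420x560 bool, what is visible of it) and "pixel" ([column, row] in pixels, amid what is visible of it).
- spotter.place_of(picture, target): "pixel" ([column, row] in pixels: a listed point, or the origin of a listed thing).
The state is a dict: "t": time; "joint_pos": joint angles; "joint_vel": joint speeds; "joint_efforts": joint torques, N m; "tcp_pos": TCP position; "tcp_rot": TCP orientation; "force": force on the tool from outside, world axes, zero at the start; "ft_torque": the same for the moment, N m; "grip_width": finger opening in m; "grip_force": force on a finger pad.
Only numpy, scipy, OpenCV 4.12 (cv2) and the standard library are available. Lean on these libraries where they do the work, as an engineer would, in place of code of your own. Each camera call takes 0.05 s, during which the arm holds its last target. There are 200 camera calls.

### The job

Set the disc sander to its slowest speed: with the fingertips, push the gear lever out of its middle parking slot, along the cross channel of the gate and fully home into the slot marked by the badge with a single stud, and leave it there. Push gently, do not force the lever against the gate, and leave everything lying around where it is.

Things in the scene. Friction and masses are not known exactly. Their poses are not given: they have to be found in the camera images.
- gearbox: fixed blue gearbox of a bench disc sander, 200 (x) x 210 (y) x 100 mm tall; origin at the centre of its underside, on the table. Its top is an aluminium gate plate (190 x 200 mm, 6 mm thick) through whose channels the lever stands. Motor on its +y side, sanding disc and work rest on its -y side
- gate (a point): centre of the gate plate's upper face, 100 mm above the gearbox's origin, with its axes. Cross channel along y at x = 0; from it branch 17 mm wide slots along x: at y = +32 and -32 mm to both +x and -x, and at y = 0 to -x only (the parking slot). All end at x = +-31.5 mm (stem centre +-26). The channel's ends are in line with the outer slots: there the stem stops at y = +-35 mm
- motor (a point): outer end of the grey motor (100 mm diameter, top 112 mm above the table), which sticks out along the gearbox's +y; the point is on its axis, at y = 238 mm in the gearbox's axes
- disc (a point): top of the upright 150 mm sanding disc (155 mm above the table, 10 mm thick) at y = -143 mm in the gearbox's axes; beyond it a work rest (170 x 90 mm, top 80 mm high) reaches to y = -241 mm
- lever: gear lever: steel stem, 11 mm diameter, with a black ball knob on top. Origin at its pivot = the gearbox's origin, 100 mm below the plate's top; z along the stem. Leans every way about the pivot, stays where it is left, takes about 2 N at the knob to move, 3 N at the most; the gate's edges are stiff. Starts in the parking slot, not always at its end
- knob (a point): centre of the ball knob (36 mm diameter), 165 mm from the pivot. In the gearbox's axes (mm): channel's middle (0, 0, 165); where channel and outer slots cross (0, +-52, 157); fully home in an outer slot (+-41, +-51, 152); end of the parking slot (-43, 0, 159). Side play about 5 mm
- badge1: THE badge with ONE stud (slowest speed): fixed black plate 36 x 36 x 3 mm, a pale 11 mm stud in its centre, lying on the gate plate diagonally outside the end of the outer slot that it marks, at x = +-72, y = +-78 mm in the gearbox's axes (signs as its slot's; they vary from start to start). Origin at the centre of its underside
- badge2: the same kind of badge with two studs, by another outer slot (same offsets)
- badge3: the same kind of badge with three studs, by another outer slot (same offsets)
- badge4: the same kind of badge with four studs, by another outer slot (same offsets)
- dowel: loose wooden dowel stub standing upright on the gate plate, 24 mm diameter, 35 mm tall; origin at the centre of its underside
- offcut: loose wooden offcut 80 x 45 x 22 mm lying on the sander's work rest; origin at the centre of its underside
- glue: loose glue bottle, 52 mm diameter, 125 mm tall, standing on the table close in front of the gearbox; origin at the centre of its underside
- nestblock: loose block of wood with drilled holes (insect nest block), 130 x 270 x 140 mm tall; origin at the centre of its underside
- sandblock: loose cork sanding block 110 x 65 x 32 mm; origin at the centre of its underside
- pencilmug: loose mug holding pencils, 76 mm diameter, 95 mm tall (pencils to 155 mm); origin at the centre of its underside
- screwdriver: loose screwdriver lying on the table; origin at the underside of its middle

How it is judged:
By the outcome, as a careful person would: the job done as asked, in the order asked, and still so for the second after the job is handed in, with the robot touching nothing.
It also fails if it takes over 45 s, if anything falls off the work surface, if the arm or the gripper's body presses on something with over 40 N, if the wrist force passes 120 N, or if a joint passes its speed limit or range.

## Working session

There is one attempt and no reset: what is moved stays moved. The work goes in short steps, Python scripts to look and compute and a shell command to move; the robot and the scene stay as the last step left them, time stands still between calls to the robot, and variables do not carry over. Pictures are saved under pics/ and viewed, at most 10 in all, crops included, and the job is handed in when it is done.

```bash
mkdir -p pics
cat > h.py <<'E'
import numpy as np, cv2
from station import robot, vision, job, spotter
def ray(c,px):
    d=c["orientation"]@np.linalg.inv(c["mtx"])@np.array([px[0],px[1],1.0]); return np.array(c["position"]),d
def atz(c,px,z):
    o,d=ray(c,px); return o+d*(z-o[2])/d[2]
def proj(c,p):
    q=np.array(c["orientation"]).T@(np.array(p)-c["position"]); q=np.array(c["mtx"])@q; return q[:2]/q[2]
def save(c,n): cv2.imwrite("pics/"+n,cv2.cvtColor(c["img"],cv2.COLOR_RGB2BGR))
E
python3 - <<'E'
from h import *
np.set_printoptions(precision=3,suppress=True)
H={"gate":None,"gearbox":0,"motor":None,"disc":.155,"knob":.16,"badge1":None,"badge2":None,"badge3":None,"badge4":None,"dowel":None,"glue":0,"nestblock":0,"offcut":.08,"pencilmug":0,"sandblock":0}
H.update({k:.1 for k in H if k.startswith("badge") or k in("gate","dowel")}); H["motor"]=.062
for n in("top","scene"):
    c=vision.read_camera(n); save(c,n+"1.png"); print(n,c["position"])
    for k,z in H.items():
        r=spotter.place_of(c,k)[:2]
        for e in r: print(k,round(e["p"],2),np.array(e["pixel"]),atz(c,e["pixel"],z))
E
```

```text
top [0.376 0.021 1.2  ]
gate 0.96 [259.6 192. ] [0.54  0.047 0.1  ]
gearbox 0.65 [262.7 200.7] [0.527 0.04  0.   ]
motor 0.76 [179.5 207.1] [0.506 0.287 0.062]
disc 0.59 [312.4 181.2] [ 0.559 -0.101  0.155]
knob 0.49 [263.9 202.3] [0.502 0.035 0.16 ]
knob 0.27 [442.1 179.9] [ 0.553 -0.462  0.16 ]
badge1 0.71 [229.5 176.6] [0.587 0.134 0.1  ]
badge1 0.57 [236.8 224.2] [0.448 0.114 0.1  ]
badge2 0.71 [229.5 176.6] [0.587 0.134 0.1  ]
badge2 0.57 [236.8 224.2] [0.448 0.114 0.1  ]
badge3 0.71 [229.5 176.6] [0.587 0.134 0.1  ]
badge3 0.57 [236.8 224.2] [0.448 0.114 0.1  ]
badge4 0.71 [229.5 176.6] [0.587 0.134 0.1  ]
badge4 0.57 [236.8 224.2] [0.448 0.114 0.1  ]
dowel 0.66 [268.7 170.8] [0.602 0.019 0.1  ]
glue 0.63 [253.9 247.4] [0.381 0.071 0.   ]
nestblock 0.83 [105.2 224.1] [0.465 0.531 0.   ]
offcut 0.72 [332.6 187. ] [ 0.553 -0.169  0.08 ]
pencilmug 0.39 [312.6 184.3] [ 0.576 -0.119  0.   ]
sandblock 0.65 [416.8 234.6] [ 0.408 -0.443  0.   ]
sandblock 0.52 [264.6 169.3] [0.627 0.032 0.   ]
scene [ 0.914 -0.579  1.203]
gate 0.34 [183.1 408.2] [ 0.608 -0.536  0.1  ]
gate 0.33 [258.9 2
[... 335 characters left out ...]
 [ 0.477 -0.042  0.1  ]
badge3 0.68 [312.9 239.5] [ 0.617 -0.016  0.1  ]
badge3 0.6 [265.1 221.9] [ 0.477 -0.042  0.1  ]
badge4 0.68 [312.9 239.5] [ 0.617 -0.016  0.1  ]
badge4 0.6 [265.1 221.9] [ 0.477 -0.042  0.1  ]
dowel 0.75 [160.8 339.1] [ 0.462 -0.449  0.1  ]
dowel 0.64 [182.8 408. ] [ 0.607 -0.537  0.1  ]
glue 0.68 [259.9 198. ] [0.374 0.069 0.   ]
nestblock 0.72 [362.5 125.6] [0.49  0.516 0.   ]
offcut 0.77 [257.5 271.9] [ 0.543 -0.17   0.08 ]
offcut 0.69 [337.3 162.4] [0.529 0.266 0.08 ]
pencilmug 0.68 [183.1 409.2] [ 0.581 -0.534  0.   ]
pencilmug 0.36 [265.4 222.6] [0.44  0.005 0.   ]
sandblock 0.92 [159.9 339.8] [ 0.42 -0.44  0.  ]
sandblock 0.46 [336.5 160.1] [0.494 0.333 0.   ]
```

View pics/top1.png

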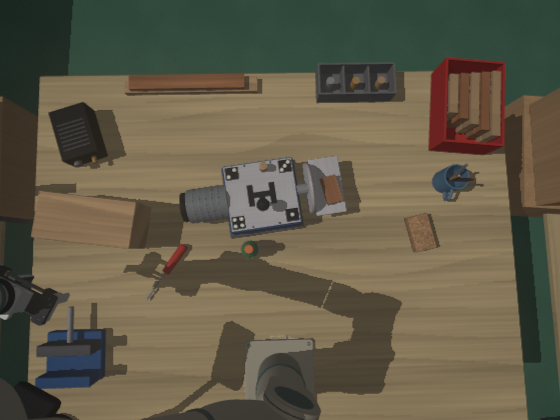

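View pics/scene1.png

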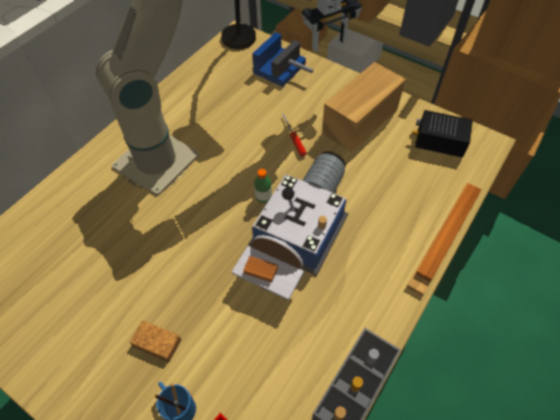

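The top picture shows the gearbox at about (262,195), with the knob at (263,203), the glue at (250,248) and the dowel at (264,167). I need to zoom in to read the badges.

Run:
```python
from h import *
c=vision.read_camera("top")
a=cv2.resize(c["img"][148:242,212:306],(390,390),interpolation=cv2.INTER_CUBIC)
s=vision.read_camera("scene")
b=cv2.resize(s["img"][165:265,245:355],(400,390),interpolation=cv2.INTER_CUBIC)
cv2.imwrite("pics/crop.png",cv2.cvtColor(np.hstack([a,b]),cv2.COLOR_RGB2BGR))
np.set_printoptions(precision=4,suppress=True)
m=np.array([.512,.28]);d=np.array([.5555,-.1]);yv=(m-d)/np.linalg.norm(m-d);print(yv,np.arctan2(-yv[0],yv[1]),np.linalg.norm(m-d))
xv=np.array([yv[1],-yv[0]])
for o in((.54,.045),):
  for sx in(1,-1):
    for sy in(1,-1):
      p=np.array(o)+xv*.072*sx+yv*.078*sy; print(sx,sy,p,proj(c,[*p,.103]),proj(s,[*p,.103]))
for k in("badge1","badge2","badge3","badge4","dowel"):
  for n,q in(("t",c),("s",s)):
    print(k,n,[(round(e["p"],2),np.round(e["pixel"])) for e in spotter.search_frame(q,k)])
print(robot.get_obs()["tcp_rot"],robot.get_obs()["force"])
```

```text
[-0.1137  0.9935] 0.1139775496679259 0.3824816989085883
1 1 [0.6027 0.1307] [230.304  171.0569] [336.2839 199.3306]
1 -1 [ 0.6204 -0.0243] [283.5127 163.9473] [312.4299 241.8706]
-1 1 [0.4596 0.1143] [236.6977 220.1051] [291.1308 180.7027]
-1 -1 [ 0.4773 -0.0407] [290.5516 212.6506] [265.3274 220.9349]
badge1 t [(0.65, array([240., 224.])), (0.49, array([286., 166.])), (0.43, array([229., 177.]))]
badge1 s [(0.73, array([314., 246.])), (0.48, array([262., 223.]))]
badge2 t [(0.65, array([240., 224.])), (0.49, array([286., 166.])), (0.43, array([229., 177.]))]
badge2 s [(0.73, array([314., 246.])), (0.48, array([262., 223.]))]
badge3 t [(0.65, array([240., 224.])), (0.49, array([286., 166.])), (0.43, array([229., 177.]))]
badge3 s [(0.73, array([314., 246.])), (0.48, array([262., 223.]))]
badge4 t [(0.65, array([240., 224.])), (0.49, array([286., 166.])), (0.43, array([229., 177.]))]
badge4 s [(0.73, array([314., 246.])), (0.48, array([262., 223.]))]
dowel t [(0.6, array([263., 170.])), (0.4, array([449., 181.]))]
dowel s []
[[-0.8916  0.4528  0.    ]
 [ 0.4528  0.8916  0.    ]
 [ 0.      0.     -1.    ]] [-1.1535  0.0169 -0.1415]
```

View pics/crop.png

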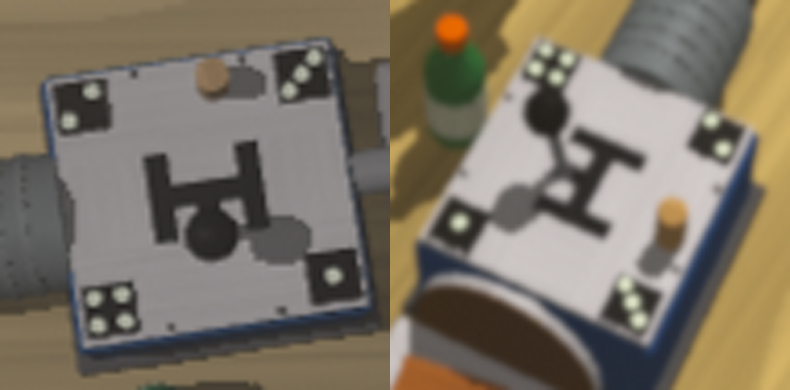

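The crop shows the one-stud badge at top pixel (292,214), which is the gearbox's (-x,-y) corner. The knob is parked near x≈-40 mm, and the dowel is over on the +x side, away from the path. I'll shut the fingers and line the tool up with the gearbox axes, then refine the gearbox pose from the badge centres.

```bash
python3 -m crank '[[0,0,0,0,0,-0.149,0],[0,0,0,0,0,-0.149,0],[0,0,0,0,0,-0.149,0],[0,0,0,0,0,-0.149,0]]' 20
cat >> h.py <<'E'
from scipy.optimize import least_squares
def gb(c):
    px={(-1,-1):(292.3,214.3),(1,1):(231.8,173.8),(1,-1):(284.8,166.1),(-1,1):(238.5,222.7)}
    def f(v):
        ca,sa=np.cos(v[2]),np.sin(v[2])
        return np.concatenate([proj(c,[v[0]+ca*.072*a-sa*.078*b,v[1]+sa*.072*a+ca*.078*b,.105])-p for (a,b),p in px.items()])
    r=least_squares(f,[.534,.041,.12]); return r.x,r.fun
def tolocal(g,p):
    d=np.array(p[:2])-g[:2]; ca,sa=np.cos(g[2]),np.sin(g[2]); return np.array([ca*d[0]+sa*d[1],-sa*d[0]+ca*d[1]])*1000
def rows(g,lx,ly,tipz):
    "tool shift in mm to bring fingertips to gearbox-local (mm)"
    o=robot.get_obs(); ca,sa=np.cos(g[2]),np.sin(g[2])
    t=np.array([g[0]+(ca*lx-sa*ly)/1e3,g[1]+(sa*lx+ca*ly)/1e3,tipz/1e3+.011])
    return np.array(o["tcp_rot"]).T@(t-o["tcp_pos"])*1000
E
python3 - <<'E'
from h import *
np.set_printoptions(precision=3,suppress=True)
c=vision.read_camera("top"); g,f=gb(c); print(g,f); np.save("g.npy",g)
o=robot.get_obs(); print(o["tcp_pos"],o["tcp_rot"],o["grip_width"])
for n in("top","scene"):
    s=vision.read_camera(n)
    for k in("knob","motor","disc"):
        for e in spotter.place_of(s,k)[:1]: print(k,e["p"],tolocal(g,atz(s,e["pixel"],{"knob":.159,"motor":.062,"disc":.155}[k])))
print(rows(g,-85,0,195))
E
```

```text
t: 2.6
tcp_pos: [0.2942, 0.5796, 0.2165]
tcp_rot: [[-0.991, -0.132, 0.0], [-0.132, 0.991, 0.0], [-0.0, 0.0, -1.0]]
force: [0.4, 0.2, -0.7]
grip_width: 0.0654
grip_force: 0.0
[0.533 0.041 0.125] [ 0.151  0.34  -0.231 -0.176  0.009 -0.218  0.071  0.043]
[0.294 0.579 0.216] [[-0.991 -0.137 -0.   ]
 [-0.137  0.991 -0.   ]
 [ 0.    -0.    -1.   ]] 0.06133808707190626
knob 0.7 [-30.396   0.86 ]
motor 0.72 [  2.371 245.195]
disc 0.83 [   3.127 -145.573]
knob 0.62 [-31.542  -8.942]
motor 0.74 [  8.691 239.443]
disc 0.74 [   4.348 -146.452]
[ -84.591 -564.759   10.536]
```

```bash
python3 -m crank '[[-7,-47,0,0,0,0,0],[-7,-47,0,0,0,0,0],[-7,-47,0,0,0,0,0],[-7,-47,0,0,0,0,0],[-7,-47,0,0,0,0,0],[-7,-47,0,0,0,0,0],[-7,-47,0,0,0,0,0],[-7,-47,0,0,0,0,0],[-7,-47,0,0,0,0,0],[-7,-47,0,0,0,0,0]]'
python3 -m crank '[[-7,-47,0,0,0,0,0],[-7,-47,0,0,0,0,0],[0,0,0,0,0,0,0],[0,0,0,0,0,0,0]]'
python3 - <<'E'
from h import *
np.set_printoptions(precision=3,suppress=True)
g=np.load("g.npy"); print(rows(g,-85,0,143), robot.get_obs()["grip_width"])
cs=[vision.read_camera("top"),vision.read_camera("scene")]
a=cv2.resize(cs[0]["img"][148:258,212:322],(390,390),interpolation=cv2.INTER_CUBIC)
b=cv2.resize(cs[1]["img"][145:265,235:355],(390,390),interpolation=cv2.INTER_CUBIC)
cv2.imwrite("pics/crop2.png",cv2.cvtColor(np.hstack([a,b]),cv2.COLOR_RGB2BGR))
E
```

```text
t: 4.05
tcp_pos: [0.4233, 0.1205, 0.2168]
tcp_rot: [[-0.992, -0.125, 0.001], [-0.125, 0.992, 0.0], [-0.001, 0.0, -1.0]]
force: [0.9, 1.0, -1.0]
grip_width: 0.0003
grip_force: 0.0
t: 4.45
tcp_pos: [0.4487, 0.0298, 0.2166]
tcp_rot: [[-0.993, -0.122, 0.0], [-0.122, 0.993, 0.0], [-0.0, 0.0, -1.0]]
force: [-0.2, 0.4, -0.5]
grip_width: 0.0004
grip_force: 0.0
[ 0.124  0.118 62.561] 0.00041554793904761955
```

View pics/crop2.png

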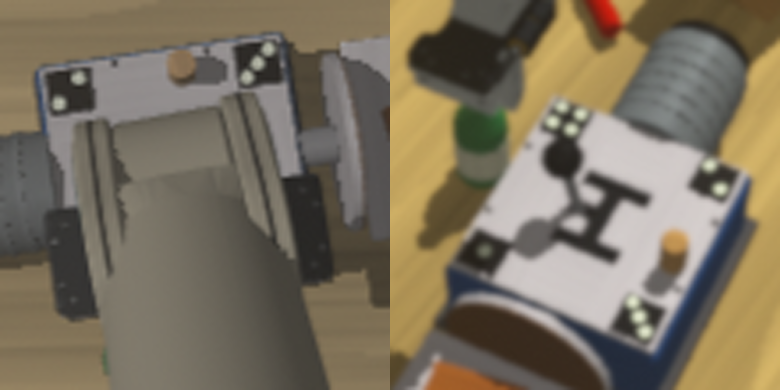

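The scene half of this crop shows the knob at full-frame pixel (288,194), clear of the fingers, which are in front of it above the plate edge. I'll go down there.

```bash
python3 -m crank '[[0,0,20,0,0,0,0],[0,0,20,0,0,0,0],[0,0,22,0,0,0,0],[0,0,0,0,0,0,0],[-5,0,0,0,0,0,0],[-5,0,0,0,0,0,0],[-4,0,0,0,0,0,0],[0,0,0,0,0,0,0]]'
python3 - <<'E'
from h import *
g=np.load("g.npy"); o=robot.get_obs();c=vision.read_camera("scene")
print(tolocal(g,o["tcp_pos"]),o["force"],[(e["p"],tolocal(g,atz(c,e["pixel"],.16))) for e in spotter.place_of(c,"knob")[:1]])
E
```

```text
t: 5.35
tcp_pos: [0.4639, 0.0327, 0.1552]
tcp_rot: [[-0.992, -0.126, 0.002], [-0.126, 0.992, 0.0], [-0.002, 0.0, -1.0]]
force: [-0.0, -0.3, -0.0]
grip_width: 0.0003
grip_force: 0.0
[-69.51189482   0.90853365] [-0.03035603 -0.28805656 -0.00796748] [(0.77, array([-32.32207382,  -6.78880435]))]
```

```bash
python3 -m crank '[[-5,0,0,0,0,0,0],[-5,0,0,0,0,0,0],[-5,0,0,0,0,0,0],[-5,0,0,0,0,0,0],[-5,0,0,0,0,0,0],[-5,0,0,0,0,0,0],[0,0,0,0,0,0,0]]'
python3 - <<'E'
from h import *
g=np.load("g.npy"); o=robot.get_obs();c=vision.read_camera("scene")
print(tolocal(g,o["tcp_pos"]),o["force"],[(e["p"],tolocal(g,atz(c,e["pixel"],.163))) for e in spotter.place_of(c,"knob")[:1]])
E
```

```text
t: 6.15
tcp_pos: [0.4932, 0.0363, 0.1544]
tcp_rot: [[-0.992, -0.126, 0.001], [-0.126, 0.992, 0.0], [-0.001, 0.0, -1.0]]
force: [-2.1, 0.8, 1.4]
grip_width: 0.0005
grip_force: 0.6
[-39.96852011   0.80987464] [-2.14249752  0.77340237  1.39086223] [(0.49, array([-9.16100195, -4.88839124]))]
```

```bash
python3 -m crank '[[-4,0,0,0,0,0,0],[-4,0,0,0,0,0,0],[-4,0,0,0,0,0,0],[0,0,0,0,0,0,0]]'; python3 -m crank '[[-2,0,0,0,0,0,0],[0,0,0,0,0,0,0]]'
python3 - <<'E'
from h import *
g=np.load("g.npy"); o=robot.get_obs();c=vision.read_camera("scene")
print(tolocal(g,o["tcp_pos"]),o["force"],[(e["p"],tolocal(g,atz(c,e["pixel"],.165))) for e in spotter.place_of(c,"knob")[:1]])
cv2.imwrite("pics/c3.png",cv2.cvtColor(cv2.resize(c["img"][145:265,235:355],(560,560),interpolation=cv2.INTER_CUBIC),cv2.COLOR_RGB2BGR))
E
```

```text
t: 6.65
tcp_pos: [0.5049, 0.0378, 0.1545]
tcp_rot: [[-0.992, -0.126, 0.001], [-0.126, 0.992, 0.0], [-0.001, 0.0, -1.0]]
force: [-1.3, -0.4, 1.0]
grip_width: 0.0004
grip_force: 0.7
t: 6.85
tcp_pos: [0.5063, 0.038, 0.1544]
tcp_rot: [[-0.992, -0.126, 0.0], [-0.126, 0.992, 0.0], [-0.0, 0.0, -1.0]]
force: [-1.0, -1.1, 0.7]
grip_width: 0.0005
grip_force: 0.8
[-26.81022037   0.83392251] [-1.00269082 -1.12382061  0.73419583] [(0.74, array([-3.42981954, -5.03843896]))]
```

View pics/c3.png

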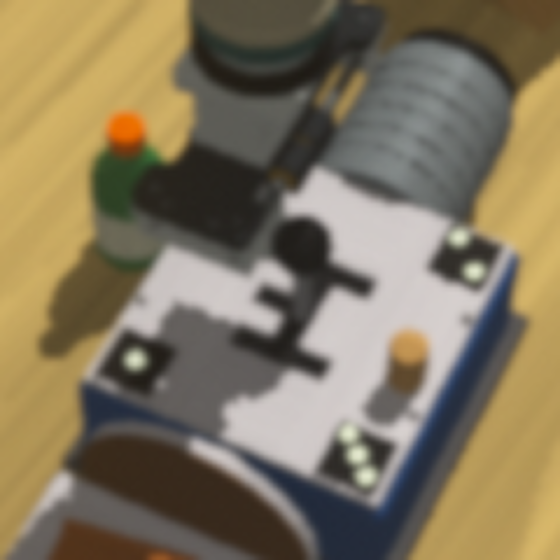

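The crop shows the stem in the channel, with the knob at crop (300,240). I'll nudge it 2 mm more, then go around to its +y side.

```bash
python3 -m crank '[[-2,0,0,0,0,0,0],[0,0,0,0,0,0,0]]'; python3 -m crank '[[10,0,0,0,0,0,0],[10,0,0,0,0,0,0],[0,16,0,0,0,0,0],[0,16,0,0,0,0,0],[0,16,0,0,0,0,0],[-15,0,0,0,0,0,0],[-15,0,0,0,0,0,0],[-15,0,0,0,0,0,0],[0,0,0,0,0,0,0]]'
python3 - <<'E'
from h import *
g=np.load("g.npy"); o=robot.get_obs();c=vision.read_camera("scene")
print(tolocal(g,o["tcp_pos"]),o["force"],[(e["p"],tolocal(g,atz(c,e["pixel"],.165))) for e in spotter.place_of(c,"knob")[:1]])
E
```

```text
t: 7.15
tcp_pos: [0.5083, 0.0382, 0.1545]
tcp_rot: [[-0.992, -0.126, 0.0], [-0.126, 0.992, 0.0], [-0.0, 0.0, -1.0]]
force: [-1.7, -2.0, 1.5]
grip_width: 0.0005
grip_force: 0.9
t: 8.05
tcp_pos: [0.5281, 0.0892, 0.1546]
tcp_rot: [[-0.992, -0.126, 0.002], [-0.126, 0.992, 0.001], [-0.002, 0.0, -1.0]]
force: [-0.5, 0.2, -0.0]
grip_width: 0.0005
grip_force: 0.0
[ 1.32025531 48.87311492] [-0.54045197  0.24515531 -0.04613063] [(0.5, array([-1.74538711,  3.15181746]))]
```

```bash
python3 -m crank '[[0,-6,0,0,0,0,0],[0,-6,0,0,0,0,0],[0,-6,0,0,0,0,0],[0,-4,0,0,0,0,0],[0,-4,0,0,0,0,0],[0,-4,0,0,0,0,0],[0,0,0,0,0,0,0]]'
python3 -m crank '[[0,-4,0,0,0,0,0],[0,-4,0,0,0,0,0],[0,0,0,0,0,0,0]]'
python3 - <<'E'
from h import *
g=np.load("g.npy"); o=robot.get_obs();c=vision.read_camera("scene")
print(tolocal(g,o["tcp_pos"]),o["force"],[(e["p"],tolocal(g,atz(c,e["pixel"],.163))) for e in spotter.place_of(c,"knob")[:1]])
E
```

```text
t: 8.85
tcp_pos: [0.5307, 0.0586, 0.1545]
tcp_rot: [[-0.992, -0.125, 0.0], [-0.125, 0.992, -0.0], [-0.0, -0.0, -1.0]]
force: [-0.8, 0.5, 1.0]
grip_width: 0.0005
grip_force: 0.6
t: 9.15
tcp_pos: [0.5317, 0.0504, 0.1544]
tcp_rot: [[-0.992, -0.125, 0.0], [-0.125, 0.992, -0.0], [-0.0, -0.0, -1.0]]
force: [0.6, 1.5, 0.9]
grip_width: 0.0003
grip_force: 0.6
[0.03794811 9.98050704] [0.5937273  1.45559062 0.85693985] [(0.56, array([  5.21217951, -25.64282627]))]
```

Sliding freely. I'll keep going towards probe y ≈ -21 mm.

```bash
python3 -m crank '[[0,-4,0,0,0,0,0],[0,-4,0,0,0,0,0],[0,-4,0,0,0,0,0],[0,-4,0,0,0,0,0],[0,-3,0,0,0,0,0],[0,-3,0,0,0,0,0],[0,0,0,0,0,0,0]]'
python3 -m crank '[[0,-3,0,0,0,0,0],[0,0,0,0,0,0,0]]'
python3 -m crank '[[0,-2,0,0,0,0,0],[0,0,0,0,0,0,0]]'
python3 - <<'E'
from h import *
g=np.load("g.npy"); o=robot.get_obs();c=vision.read_camera("scene")
print(tolocal(g,o["tcp_pos"]),o["force"],[(e["p"],tolocal(g,atz(c,e["pixel"],.157))) for e in spotter.place_of(c,"knob")[:1]])
cv2.imwrite("pics/c4.png",cv2.cvtColor(cv2.resize(c["img"][145:265,235:355],(560,560),interpolation=cv2.INTER_CUBIC),cv2.COLOR_RGB2BGR))
E
```

```text
t: 9.95
tcp_pos: [0.5344, 0.0288, 0.1544]
tcp_rot: [[-0.992, -0.125, -0.0], [-0.125, 0.992, -0.0], [0.0, -0.0, -1.0]]
force: [-1.4, 1.9, -0.5]
grip_width: 0.0004
grip_force: 0.6
t: 10.15
tcp_pos: [0.5348, 0.0261, 0.1545]
tcp_rot: [[-0.992, -0.125, -0.0], [-0.125, 0.992, -0.0], [0.0, -0.0, -1.0]]
force: [0.2, 2.1, -0.9]
grip_width: 0.0007
grip_force: 0.7
t: 10.35
tcp_pos: [0.535, 0.0243, 0.1545]
tcp_rot: [[-0.992, -0.126, -0.0], [-0.126, 0.992, -0.0], [0.0, -0.0, -1.0]]
force: [0.3, 1.6, -1.7]
grip_width: 0.0006
grip_force: 0.8
[  0.0258156  -16.37176052] [ 0.29212256  1.56534927 -1.65988005] [(0.39, array([ -0.92413402, -40.71823126]))]
```

View pics/c4.png

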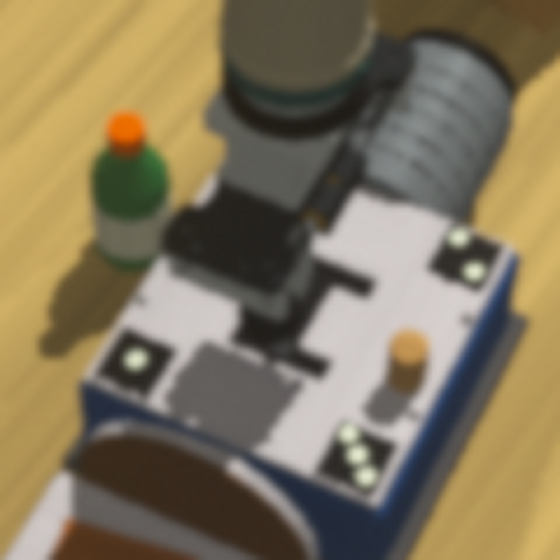

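The knob is partly hidden by the gripper, near crop (260,310), with no extra resistance so far. A few mm remain.

```bash
python3 -m crank '[[0,-2,0,0,0,0,0],[0,0,0,0,0,0,0]]'
python3 -m crank '[[0,-2,0,0,0,0,0],[0,0,0,0,0,0,0]]'
python3 -m crank '[[0,-1.5,0,0,0,0,0],[0,0,0,0,0,0,0]]'
```

```text
t: 10.65
tcp_pos: [0.5353, 0.0222, 0.1545]
tcp_rot: [[-0.992, -0.126, 0.0], [-0.126, 0.992, -0.0], [-0.0, -0.0, -1.0]]
force: [-0.1, 1.7, -1.7]
grip_width: 0.0008
grip_force: 0.8
t: 10.85
tcp_pos: [0.5356, 0.0202, 0.1545]
tcp_rot: [[-0.992, -0.126, 0.0], [-0.126, 0.992, -0.0], [-0.0, -0.0, -1.0]]
force: [-0.1, 1.9, -1.8]
grip_width: 0.0006
grip_force: 0.8
t: 11.05
tcp_pos: [0.5357, 0.0188, 0.1544]
tcp_rot: [[-0.992, -0.126, -0.0], [-0.126, 0.992, -0.0], [0.0, -0.0, -1.0]]
force: [-0.4, 2.0, -1.3]
grip_width: 0.0002
grip_force: 0.8
```

```bash
python3 -m crank '[[0,8,0,0,0,0,0],[0,8,0,0,0,0,0],[-14,0,0,0,0,0,0],[-14,0,0,0,0,0,0],[-12,0,0,0,0,0,0],[0,0,0,0,0,0,0]]'
python3 - <<'E'
from h import *
g=np.load("g.npy"); o=robot.get_obs();c=vision.read_camera("scene")
print(tolocal(g,o["tcp_pos"]),o["force"],[(e["p"],tolocal(g,atz(c,e["pixel"],.157))) for e in spotter.place_of(c,"knob")[:1]])
cv2.imwrite("pics/c5.png",cv2.cvtColor(cv2.resize(c["img"][145:265,235:355],(560,560),interpolation=cv2.INTER_CUBIC),cv2.COLOR_RGB2BGR))
print(proj(c,[*(g[:2]+[0.05177*np.sin(g[2]),-.052*np.cos(g[2])]),.157]), rows(g,40,-51,143))
E
```

```text
t: 11.65
tcp_pos: [0.5749, 0.0409, 0.1546]
tcp_rot: [[-0.992, -0.127, 0.002], [-0.127, 0.992, 0.0], [-0.002, 0.0, -1.0]]
force: [-0.0, -0.8, 0.4]
grip_width: 0.0005
grip_force: 0.0
[41.64615514 -4.90591281] [-0.03740964 -0.77354642  0.36099083] [(0.63, array([  5.8865297 , -55.01423743]))]
[290.10728768 213.30160434] [ -0.46996481 -45.73563549   0.3049211 ]
```

View pics/c5.png

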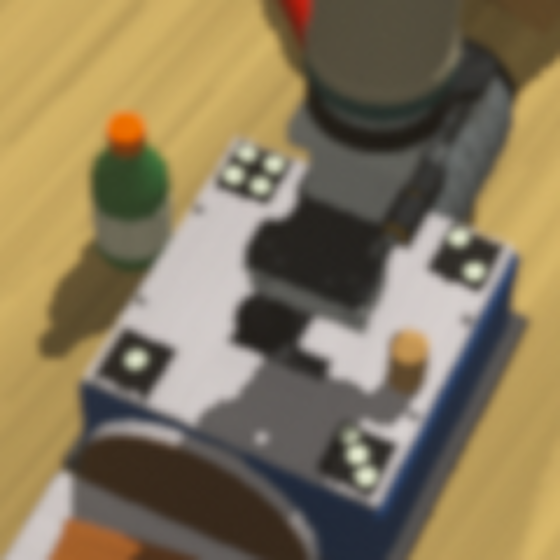

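The knob sits at crop (272,322), about local (+5,-54), which is the channel/slot crossing. Next I'll take the fingers to its +x side and push towards -x.

```bash
python3 -m crank '[[-1,-16,0,0,0,0,0],[-1,-16,0,0,0,0,0],[0,-14,0,0,0,0,0],[0,0,0,0,0,0,0]]'
python3 -m crank '[[5,0,0,0,0,0,0],[5,0,0,0,0,0,0],[4,0,0,0,0,0,0],[4,0,0,0,0,0,0],[4,0,0,0,0,0,0],[0,0,0,0,0,0,0]]'
python3 -m crank '[[4,0,0,0,0,0,0],[4,0,0,0,0,0,0],[0,0,0,0,0,0,0]]'
python3 - <<'E'
from h import *
g=np.load("g.npy"); o=robot.get_obs();c=vision.read_camera("scene")
print(tolocal(g,o["tcp_pos"]),o["force"],[(e["p"],tolocal(g,atz(c,e["pixel"],.157))) for e in spotter.place_of(c,"knob")[:1]])
E
```

```text
t: 12.15
tcp_pos: [0.5812, -0.0099, 0.1545]
tcp_rot: [[-0.993, -0.12, 0.0], [-0.12, 0.993, -0.002], [0.0, -0.002, -1.0]]
force: [-0.8, -0.2, -0.2]
grip_width: 0.0005
grip_force: 0.0
t: 12.75
tcp_pos: [0.5593, -0.0079, 0.1548]
tcp_rot: [[-0.992, -0.126, 0.001], [-0.126, 0.992, 0.0], [-0.001, 0.0, -1.0]]
force: [2.5, 0.1, 1.2]
grip_width: 0.0005
grip_force: 0.7
t: 13.05
tcp_pos: [0.5507, -0.0093, 0.1545]
tcp_rot: [[-0.992, -0.126, -0.001], [-0.126, 0.992, -0.0], [0.001, 0.0, -1.0]]
force: [1.5, 0.3, 0.8]
grip_width: 0.0008
grip_force: 0.7
[ 11.37115155 -51.64283405] [1.53517649 0.32160122 0.83051589] []
```

```bash
python3 -m crank '[[4,0,0,0,0,0,0],[4,0,0,0,0,0,0],[4,0,0,0,0,0,0],[4,0,0,0,0,0,0],[3,0,0,0,0,0,0],[0,0,0,0,0,0,0]]'
python3 -m crank '[[3,0,0,0,0,0,0],[0,0,0,0,0,0,0]]'
python3 -m crank '[[2,0,0,0,0,0,0],[0,0,0,0,0,0,0]]'
```

```text
t: 13.75
tcp_pos: [0.5318, -0.0118, 0.1544]
tcp_rot: [[-0.992, -0.126, -0.001], [-0.126, 0.992, -0.0], [0.001, -0.0, -1.0]]
force: [0.1, 0.3, -1.5]
grip_width: 0.0002
grip_force: 0.5
t: 13.95
tcp_pos: [0.5296, -0.012, 0.1545]
tcp_rot: [[-0.992, -0.126, 0.0], [-0.126, 0.992, 0.0], [-0.0, -0.0, -1.0]]
force: [2.8, 0.7, -1.9]
grip_width: 0.0004
grip_force: 1.0
t: 14.15
tcp_pos: [0.5289, -0.012, 0.1546]
tcp_rot: [[-0.992, -0.126, 0.003], [-0.126, 0.992, 0.0], [-0.003, 0.0, -1.0]]
force: [4.3, 0.3, -3.1]
grip_width: 0.0002
grip_force: 2.4
```

The force rises to 4.3 N with little motion, so the lever is at the end of the slot. I'll back off and look.

```bash
python3 -m crank '[[-10,0,0,0,0,0,0],[-15,0,0,0,0,0,0],[-15,0,-20,0,0,0,0],[0,0,-40,0,0,0,0],[0,30,-40,0,0,0,0],[0,45,-20,0,0,0,0],[0,45,0,0,0,0,0],[0,45,0,0,0,0,0],[0,0,0,0,0,0,0]]'
python3 - <<'E'
from h import *
g=np.load("g.npy"); cs=[vision.read_camera("top"),vision.read_camera("scene")]
for c in cs: print([(e["p"],e["pixel"],tolocal(g,atz(c,e["pixel"],.152))) for e in spotter.place_of(c,"knob")[:1]],[proj(c,[g[0]+np.cos(g[2])*x-np.sin(g[2])*-.051,g[1]+np.sin(g[2])*x+np.cos(g[2])*-.051,.152]) for x in(-.041,-.036)])
a=cv2.resize(cs[0]["img"][148:242,212:306],(390,390),interpolation=cv2.INTER_CUBIC)
b=cv2.resize(cs[1]["img"][165:265,245:355],(400,390),interpolation=cv2.INTER_CUBIC)
cv2.imwrite("pics/crop6.png",cv2.cvtColor(np.hstack([a,b]),cv2.COLOR_RGB2BGR))
E
```

```text
t: 15.05
tcp_pos: [0.5439, 0.1647, 0.2746]
tcp_rot: [[-0.991, -0.137, -0.003], [-0.137, 0.991, 0.004], [0.002, 0.004, -1.0]]
force: [-0.4, -0.5, -0.3]
grip_width: 0.0005
grip_force: 0.0
[(0.67, [280.2, 200.0], array([-30.60254185, -47.46287107]))] [array([282.03894829, 203.51378041]), array([281.76376132, 201.73254214])]
[(0.56, [275.3, 211.3], array([-39.62098531, -61.12628405]))] [array([276.58972221, 208.28507525]), array([278.24682639, 208.98309011])]
```

View pics/crop6.png

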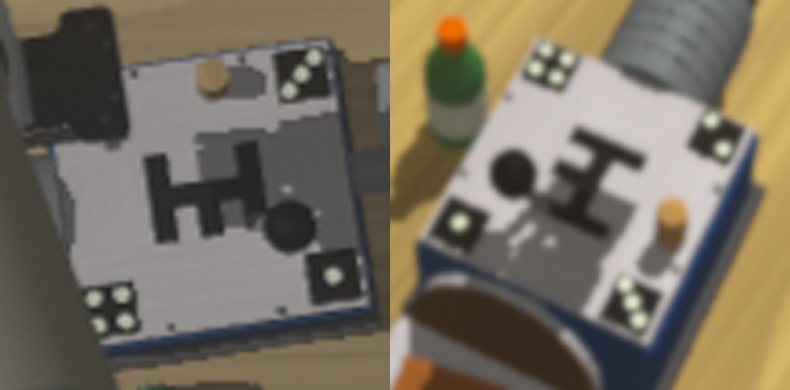

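The knob now sits at top crop (289,226), in the one-stud slot. That measures about x = -38 ± 2 mm against the nominal -41, so I'll do one gentle re-push to confirm it is home.

```bash
python3 -m crank '[[0,-45,0,0,0,0,0],[0,-45,0,0,0,0,0],[0,-45,0,0,0,0,0],[0,-30,20,0,0,0,0],[0,0,0,0,0,0,0]]'
python3 - <<'E'
from h import *
g=np.load("g.npy"); print(rows(g,27,-51,143),rows(g,-8,-51,143)); print(robot.get_obs()["tcp_rot"])
E
```

```text
t: 15.75
tcp_pos: [0.5655, -0.016, 0.2523]
tcp_rot: [[-0.993, -0.114, -0.005], [-0.114, 0.993, -0.004], [0.005, -0.004, -1.0]]
force: [-0.7, -0.7, 0.1]
grip_width: 0.0006
grip_force: 0.0
[-2.20538527  9.5628496  98.25804771] [32.7918934   9.17107674 98.4504011 ]
[[-0.99346245 -0.11405078 -0.00497809]
 [-0.11402906  0.99346745 -0.00444909]
 [ 0.00545299 -0.00385235 -0.99997771]]
```

```bash
python3 -m crank '[[0,4,35,0,0,0,0],[0,4,35,0,0,0,0],[0,0,25,0,0,0,0],[0,0,0,0,0,0,0],[0,0,0,0,0,0,0]]'
python3 - <<'E'
from h import *
g=np.load("g.npy"); print(rows(g,-8,-51,143),robot.get_obs()["force"])
E
```

```text
t: 16.25
tcp_pos: [0.5663, 0.0003, 0.1598]
tcp_rot: [[-0.992, -0.125, -0.001], [-0.125, 0.992, -0.0], [0.001, -0.0, -1.0]]
force: [0.7, 0.1, 0.0]
grip_width: 0.0003
grip_force: 0.0
[36.092281   -6.92893068  5.86474279] [0.67203463 0.07311775 0.04882024]
```

```bash
python3 -m crank '[[0,-6,6,0,0,0,0],[10,0,0,0,0,0,0],[10,0,0,0,0,0,0],[10,0,0,0,0,0,0],[4,0,0,0,0,0,0],[0,0,0,0,0,0,0]]'
for i in 1; do python3 -m crank '[[2,0,0,0,0,0,0],[0,0,0,0,0,0,0]]' | head -2
python3 - <<'E'
from h import *
print(robot.get_obs()["force"],tolocal(np.load("g.npy"),robot.get_obs()["tcp_pos"]))
E
done
```

```text
t: 16.85
tcp_pos: [0.5326, -0.0096, 0.1538]
tcp_rot: [[-0.992, -0.126, 0.0], [-0.126, 0.992, -0.0], [-0.0, -0.0, -1.0]]
force: [0.6, 0.1, 0.1]
grip_width: 0.0004
grip_force: 0.0
t: 17.05
tcp_pos: [0.5314, -0.0097, 0.1535]
[-0.63449006 -0.97767955 -0.04166725] [ -7.81443108 -49.61179529]
```

```bash
python3 -m crank '[[2,0,0,0,0,0,0],[0,0,0,0,0,0,0]]' | grep -E 'pos|force'; python3 -m crank '[[1,0,0,0,0,0,0],[0,0,0,0,0,0,0]]'| grep -E 'pos|force'; python3 -m crank '[[1,0,0,0,0,0,0],[0,0,0,0,0,0,0]]'| grep -E 'pos|force'
```

```text
tcp_pos: [0.5297, -0.0099, 0.1534]
force: [0.7, -0.8, -0.5]
grip_force: 0.3
tcp_pos: [0.5292, -0.0099, 0.1535]
force: [1.4, 0.8, -0.8]
grip_force: 1.3
tcp_pos: [0.5288, -0.0099, 0.1536]
force: [6.2, 1.3, -4.2]
grip_force: 2.6
```

It stops at the same point (x = 0.529) and the force rises sharply there, so the lever is fully home. I'll back off clear and hand in.

```bash
python3 -m crank '[[-10,0,0,0,0,0,0],[-15,0,0,0,0,0,0],[-13,0,-20,0,0,0,0],[0,0,-40,0,0,0,0],[0,30,-40,0,0,0,0],[0,45,-20,0,0,0,0],[0,45,0,0,0,0,0],[0,45,0,0,0,0,0],[0,0,0,0,0,0,0]]' | grep -E 't:|force'
python3 - <<'E'
from h import *
c=vision.read_camera("top")
for k in("knob","dowel","glue","offcut"): print(k,[(e["p"],e["pixel"]) for e in spotter.place_of(c,k)[:1]])
print(job.close_job())
E
```

```text
t: 18.55
tcp_rot: [[-0.991, -0.137, -0.003], [-0.137, 0.991, 0.004], [0.003, 0.004, -1.0]]
force: [0.1, 0.3, -0.3]
grip_force: 0.0
knob [(0.56, [275.1, 199.4])]
dowel [(0.51, [267.8, 170.3])]
glue [(0.67, [251.7, 248.1])]
offcut [(0.66, [331.8, 190.5])]
the job is handed in; nothing more can be done
None
```

The lever is fully home in the slot with the one-stud badge (it stopped at the same point on two gentle pushes, about 7 N at most), nothing else was seen to move, and the job was handed in at 18.6 s.

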